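Close up the vegetable cutter and store its cutting discs

TASK

The vegetable cutter has been washed and is to be put in order for the night. Put the lid on its bowl and turn it clockwise (seen from above) until both lugs are home under the claws against their stops, and only then drop the pusher into the feed chute of the lid, cap resting on the rim. Also move every cutting disc from the wire drainer to the slotted disc rack, on edge and right down in a slot, one to a slot, any slot, and do not disturb the glasses and jars at the back.

Things in the scene. Friction and masses are not known exactly. Their poses are not given: they have to be found in the camera images.
- cutter: Vegetable cutter, fixed. White motor base 200 (x) by 190 (y) mm, three buttons on its -x side; origin under its middle at table height. On its axis an open round bowl, 158 mm inside, 170 outside, rim 130 mm above the table. On its own +x and -x side a steel claw, see point claw_1 and claw_2. Lid locked: lid's x along cutter's x within 0.05 rad, either way round.
- claw_1 (a point): Middle of the claw on the cutter's +x side, at rim height, 99 mm from the axis. Claw 42 mm wide along the rim, out to 111 mm; its roof reaches in to 89 mm, underside 12 and top 17 mm above the rim. Open at its counter-clockwise end seen from above, with a stop at its clockwise end: lower the lid with its lugs between the claws (about 50 degrees counter-clockwise of locked), then turn clockwise.
- claw_2 (a point): The same on the -x side.
- lid: Lid, plastic, 0.3 to 0.45 kg, lying right way up on the table. Origin: centre of its underside, z up. Plug 151 mm wide (140 at the bottom), z 0 to 12 mm; plate 170 mm wide, z 12 to 20, its underside rests on the bowl rim; a lug 22 mm wide and 8 thick, level with the plate, on its own +x and -x side, out to 100 mm from the axis. Grip bar and chute: see their points. Fits either way round.
- lid_bar (a point): Middle of the lid's grip bar, 42 mm above the lid's origin: bar along lid x, 84 long, 14 thick (y), z 20 to 50 mm. Grip it here, fingers closing along lid y. The chute stands 44 mm beside it, so do not open the fingers more than about 50 mm.
- chute_mouth (a point): Centre of the feed chute's mouth, 60 mm to the lid's +y and 70 mm above the lid's origin. The chute is 52 (lid x) by 32 (lid y) mm outside, 46 by 26 inside, 50 mm deep.
- pusher: Pusher, grey plastic, 0.08 kg, standing on its foot. Origin: centre of its underside, z up. Shank 40 (x) by 20 (y) mm, 34 by 14 in the lowest 8 mm, up to z = 46; cap 58 by 36 mm, z 46 to 52; grip bar 40 (x) by 16 (y) mm, z 52 to 82. Its x goes along the lid's x, either way round.
- drainer: Wire drainer on a steel drip tray, fixed, 262 (x) by 166 (y) mm; origin under its middle at table height. Four places at x = -87, -29, 29, 87 mm, not all taken; a disc stands there on edge on two rods between tines 78 mm high, its axis along the drainer's x, its centre about 81 mm and its top 146 mm above the table.
- rack: Disc rack of white plastic, fixed, 236 (x) by 150 (y) mm; origin under its middle at table height. Floor 8 mm thick; four slots along y at x = -87, -29, 29, 87 mm, each 11 mm wide, 120 mm long between end rails; cheeks 36 mm high over the floor with flared lips on them, top 52 mm above the table, mouth about 20 mm wide.
- cutter_seat (a point): Point on the bowl's axis 118 mm above the table: where the origin of the seated lid lies (z up).
- pusher_cap (a point): Centre of the underside of the pusher's cap, 46 mm above its foot; it lies at chute_mouth when the pusher is home.
- slot_1 (a point): Slot 1 of the rack (x = -87 mm in the rack's frame): the point where the centre of a disc seated in it lies, 73 mm above the table.
- slot_2 (a point): Slot 2 of the rack (x = -29 mm in the rack's frame): the point where the centre of a disc seated in it lies, 73 mm above the table.
- slot_3 (a point): Slot 3 of the rack (x = 29 mm in the rack's frame): the point where the centre of a disc seated in it lies, 73 mm above the table.
- slot_4 (a point): Slot 4 of the rack (x = 87 mm in the rack's frame): the point where the centre of a disc seated in it lies, 73 mm above the table.
- disc_1_mid (a point): Centre of a steel cutting disc with two straight slicing blades, 130 mm across, 8 mm thick, hub 36 mm across and 18 mm thick in the middle, 0.22 kg; x along its axis (so level while it stands on edge); absent in some runs.
- disc_2_mid (a point): Centre of a steel cutting disc with coarse grating holes, 130 mm across, 8 mm thick, hub 36 mm across and 18 mm thick in the middle, 0.22 kg; x along its axis (so level while it stands on edge); absent in some runs.
- disc_3_mid (a point): Centre of a steel cutting disc with fine grating holes, 130 mm across, 8 mm thick, hub 36 mm across and 18 mm thick in the middle, 0.22 kg; x along its axis (so level while it stands on edge); absent in some runs.
- disc_4_mid (a point): Centre of a steel cutting disc with two straight slicing blades, 130 mm across, 8 mm thick, hub 36 mm across and 18 mm thick in the middle, 0.22 kg; x along its axis (so level while it stands on edge); absent in some runs.
- tumbler_a: A drinking glass, 67 mm across and 95 mm high, standing at the back of the table; leave it alone. Origin at the centre of its underside.
- tumbler_b: A drinking glass, 67 mm across and 95 mm high, standing at the back of the table; leave it alone. Origin at the centre of its underside.
- jar_a: A sample jar with a screwed lid, 62 mm across and 75 mm high, standing at the back of the table; leave it alone. Origin at the centre of its underside.
- jar_b: A sample jar with a screwed lid, 62 mm across and 75 mm high, standing at the back of the table; leave it alone. Origin at the centre of its underside.
Things that resemble listed ones, but are neither listed nor needed, are in the scene too. Leave any purple look-alike of the pusher alone.

How it is judged:
By the outcome, as a careful person would: the job done as asked, in the order asked, and still so for the second after the job is handed in, with the robot touching nothing.
Of disc_1, disc_2, disc_3, disc_4 only 2 to 4 are there at a start; the rules pass over those that are not, and their reading is None.
At some moment in a run one of lid may be knocked a few centimetres aside while the robot is not near it.
It also fails if it takes over 210 s, if anything falls off the work surface, if the arm or the gripper's body presses on something with over 40 N, if the wrist force passes 120 N, or if a joint passes its speed limit or range.

ROBOT

A 6-joint arm with a two-finger parallel gripper is mounted at the origin on a cart in front of the work surface, level with it; the furniture and walls round the work are solid. World frame = base frame: x ahead of the robot, y to its left, z up, the work surface at z = 0. Lengths are in m, angles in rad, forces in N, time in s.
With the tool pointing down it reaches from about 0.375 to 0.9 m from the base axis. Payload 3.1 kg.
Tool frame: the origin (TCP) lies midway between the tips of the shut fingers; the grasp point (between the pads) lies 19 mm behind it; z points along the fingers, y is the line along which they close (so a half turn about z gives the same grasp; the last joint's range is limited). The gripper opens to 87 mm and grips with 3 to 60 N. Pads are 19 mm wide; open, the fingers measure 117 mm over their backs; the gripper's body (75 mm by 190 mm) begins 51 mm behind the grasp point.
Start: joints at [-1.347, 0.527, 1.433, -0, 1.181, -0.178], TCP at [0.245, -0.575, 0.223] pointing down, gripper open.
Joint ranges: [-3.08, 3.08], [-0.75, 2.2], [0.22, 2.44], [-1.43, 4.57], [0, 2.65], [-2.85, 2.85]. Speed limits (rad/s): [2.79, 2.79, 3.14, 3.14, 3.14, 3.14].

INTERFACE

Orientations are given as a unit quaternion [x, y, z, w].
In Python, from rig import status, imaging, order gives the robot as it stands.
- The arm moves only by the tool arm_command, never from a script. Its argument "deltas" is one flat list of numbers, 5 for each row, row after row: the opening, from -1 (shut) to 1 (fully open), so that 0 is half open, then the shift along the tool's x, y, z in m, then the turn about the tool's z in rad. In form: [gripper, tx, ty, tz, roll, gripper, tx, ty, tz, roll, ...]. A call has 1 to 12 rows; each row shifts and turns the commanded pose from where the row before left it, along the tool's axes as they then stand; what a row does not reach is not made up. A row lasts 1/8 s, in which the tool goes at most 62.5 mm and 10.7 degrees, less where a joint would pass 70% of its speed; a pose out of reach is approached as far as the arm can. A call with a gripper value outside its range is refused whole. The fingers move at their own pace and stop on an object; "newtons" is the grip in N (left out, the last holds). Time passes only in rows, so rows that do not move let the fingers close. It gives the time, the measured TCP pose, the force, the opening and the grip force at its end, in the units of the state.
- status.get_obs(): the state, without advancing time (a new reading comes with each control period).
- imaging.camera(name): name is "scene" or "top" or "wrist"; returns (picture, depth): 400x640x3 uint8, red, green, blue; 400x640 float32, m along the optical axis (not along the pixel's ray), 0 where there is no reading.
- imaging.camera_params(name): a dict with "intrinsics" (3x3 intrinsics, pixels), "camera_from_world" (4x4, takes a point from world to camera coordinates). Camera axes: x right, y up, looking along -z (the intrinsics and any distortion apply to the point x, -y, -z); pixel columns grow to the right and rows downward; lengths in m; the calibration is good to about 2 mm. A picture is of the moment at which its call begins: read the wrist's pose just before it. camera_params takes no time and is no camera call; for the wrist camera it gives the pose at the moment of the call.
- order.hand_in(): hands the job in; it is judged then, once.
The state is a dict: "time": time; "q": joint angles; "joint_velocities": joint speeds; "joint_torque": joint torques, N m; "position": TCP position; "tool_rot": TCP orientation; "ft_force": force on the tool from outside, world axes, zero at the start; "moment": the same for the moment, N m; "grip_width": finger opening in m; "grip_force": force on a finger pad.
Only numpy, scipy, OpenCV 4.12 (cv2) and the standard library are available. Lean on these libraries where they do the work, as an engineer would, in place of code of your own. Each camera call takes 0.05 s, during which the arm holds its last target. There are 200 camera calls.

## Working session

There is one attempt and no reset: what is moved stays moved. The work goes in short steps, Python scripts to look and compute and a tool call to move; the robot and the scene stay as the last step left them, time stands still between calls to the robot, and variables do not carry over. Pictures are saved under pics/ and viewed, at most 14 in all, crops included, and the job is handed in when it is done.

Besides the shell and the picture viewer there is one more tool, called after "Emit:" as name(argument=value, ...) on one line, values as JSON. arm_command: Moves the arm, as the interface text tells. Its arguments: {"type":"object","properties":{"deltas":{"type":"array"},"newtons":{"type":"number"}},"required":["deltas"]}

```bash
mkdir -p pics; ls
cat > h.py <<'E'
import numpy as np,cv2
from rig import status,imaging,order
def snap(n,f=None):
    p=imaging.camera_params(n);im,d=imaging.camera(n)
    np.savez('%s.npz'%(f or n),im=im,d=d,K=p['intrinsics'],T=p['camera_from_world'])
    if f: cv2.imwrite('pics/%s.png'%f,im[:,:,::-1])
    return im,d,p
def load(f):
    return np.load('%s.npz'%f)
def cloud(f):
    z=load(f);K,T,d=z['K'],z['T'],z['d']
    v,u=np.mgrid[:400,:640]
    P=np.stack([(u-K[0,2])/K[0,0]*d,-(v-K[1,2])/K[1,1]*d,-d,np.ones_like(d)],-1)
    W=P@np.linalg.inv(T).T
    W[d==0]=np.nan
    return W[...,:3]
def proj(f,X):
    z=load(f);X=np.atleast_2d(X);c=(np.c_[X,np.ones(len(X))]@z['T'].T)
    return np.c_[z['K'][0,0]*c[:,0]/-c[:,2]+z['K'][0,2],z['K'][1,1]*-c[:,1]/-c[:,2]+z['K'][1,2]]
def ray(f,u,v):
    z=load(f);Ti=np.linalg.inv(z['T']);K=z['K']
    d=Ti[:3,:3]@np.array([(u-K[0,2])/K[0,0],-(v-K[1,2])/K[1,1],-1]);return Ti[:3,3],d
def onz(f,u,v,h):
    o,d=ray(f,u,v);return o+d*(h-o[2])/d[2]
E
python3 - <<'E'
from h import *
for n in ['top','scene']:
    im,d,p=snap(n,n+'0');print(p.keys(),p['intrinsics'],p['camera_from_world'].round(3).tolist())
o=status.get_obs();print(o['position'],o['tool_rot'],o['ft_force'],o['time'])
E
```

```text
pics
dict_keys(['intrinsics', 'camera_from_world']) [[492.90948214   0.         321.13121404]
 [  0.         492.90948214 199.08947076]
 [  0.           0.           1.        ]] [[-0.026, -1.0, 0.015, -0.007], [0.991, -0.024, 0.131, -0.606], [-0.13, 0.018, 0.991, -1.347], [0.0, 0.0, 0.0, 1.0]]
dict_keys(['intrinsics', 'camera_from_world']) [[383.06871766   0.         321.99533529]
 [  0.         383.06871766 195.42117047]
 [  0.           0.           1.        ]] [[-0.673, -0.739, -0.02, 0.367], [0.501, -0.476, 0.723, -0.373], [-0.544, 0.477, 0.691, -0.884], [0.0, 0.0, 0.0, 1.0]]
[ 0.24486968 -0.57430333  0.22166132] [ 9.79782155e-01  2.00064821e-01 -3.35448646e-05 -9.97805402e-04] [ 0.07599823 -0.00383712 -0.48262713] 0.1
```

View pics/top0.png

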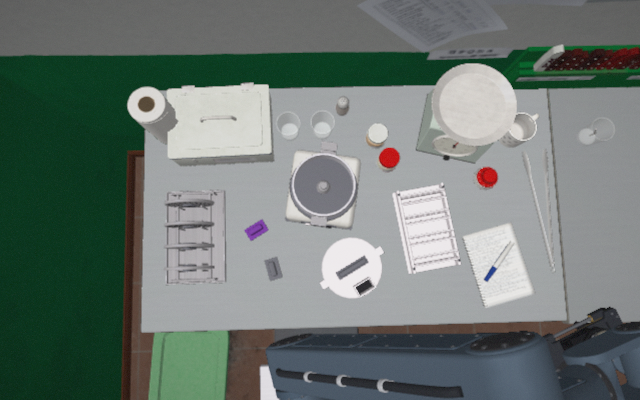

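View pics/scene0.png

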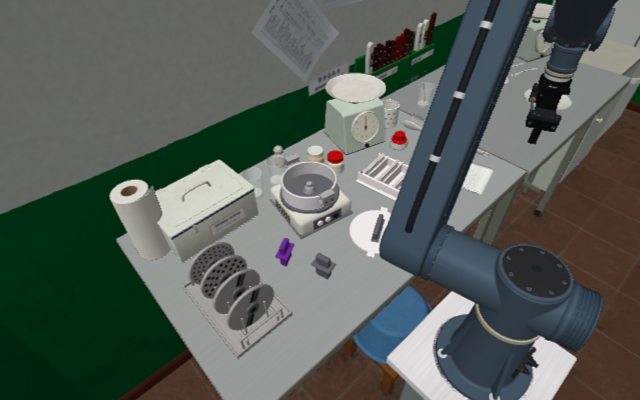

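Top picture: the discs are four, on edge in the drainer at (190,203), (190,226), (190,245), (190,267). The lid is at (352,268), with its bar at (352,267) and the chute at (365,287). The cutter is at (323,187) with claws at (329,147) and (319,221), and the rack is at (427,228). Candidates for the pusher: grey (273,268) or purple (256,230); grey fits the description. Round white candidates for the lid: the plate at (352,268) or the scale pan (474,103); the plate with bar, chute and lugs is the lid. Rack-like candidates: the white one at (427,228) or the steel drainer at (195,237).

Run:
```python
from h import *
im=load('top0')['im'];W=cloud('top0')
c=im[140:302,235:392];cv2.imwrite('pics/c1.png',cv2.resize(c,None,fx=3.65,fy=3.65,interpolation=cv2.INTER_CUBIC)[:,:,::-1])
c=im[180:290,155:235];d=im[175:285,385:470]
cv2.imwrite('pics/c2.png',np.hstack([cv2.resize(c,(400,550),interpolation=cv2.INTER_CUBIC),cv2.resize(d,(400,518),interpolation=cv2.INTER_CUBIC).copy()] if 0 else [cv2.resize(c,(392,539),interpolation=cv2.INTER_CUBIC),cv2.resize(d,(408,539),interpolation=cv2.INTER_CUBIC)])[:,:,::-1])
```

```text
(no output)
```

View pics/c1.png

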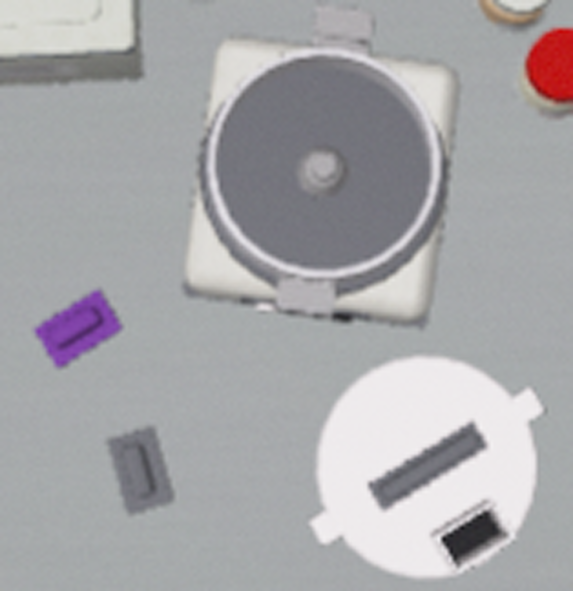

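View pics/c2.png

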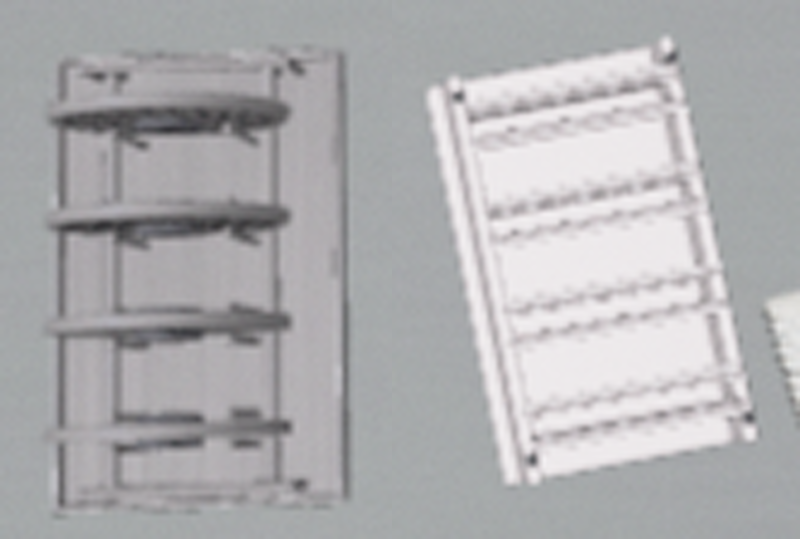

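The crops show the grey pusher at c1 (140,470), the purple one at (79,328), the lid's lugs at (527,404) and (325,528), bar (428,465), chute (472,537). Four discs stand in the drainer, and all rack slots are empty. Next I fit poses from the depth.

```bash
cat > fit.py <<'E'
from h import *
def box(W,c,r,z0,z1):
    m=(np.hypot(W[...,0]-c[0],W[...,1]-c[1])<r)&(W[...,2]>z0)&(W[...,2]<z1)
    p=W[m]
    if len(p)<5: return len(p)
    R=cv2.minAreaRect((p[:,:2]*1000).astype(np.float32))
    return len(p),np.round(np.median(p,0)*1000,1).tolist(),[np.round(x,1) for x in R]
E
python3 - <<'E'
from fit import *
W=cloud('top0')
c1=lambda u,v,h:onz('top0',235+u/3.65,140+v/3.65,h).round(4)
c=c1(428,465,.05)[:2];print('lid bar',c,box(W,c,.07,.035,.07))
print('lugs',c1(527,404,.02),c1(325,528,.02),'bar ends',c1(475,432,.05),c1(378,497,.05),'chute',c1(472,537,.07))
print('plate',box(W,c,.12,.013,.03)); print('table z',np.nanmedian(W[300:315,300:350,2]))
p=c1(140,470,.05)[:2];print('pusher cap',p,box(W,p,.05,.035,.06),'bar',box(W,p,.04,.068,.1))
print('cap corners',[c1(*a,.052)[:2].tolist() for a in [(108,440),(155,427),(174,498),(131,514)]])
b=c1(322,163,.13)[:2]; print('bowl',b)
m=(np.hypot(W[...,0]-b[0],W[...,1]-b[1])<.12)&(W[...,2]>.12)&(W[...,2]<.137);q=W[m];print(len(q),cv2.minEnclosingCircle((q[:,:2]*1000).astype(np.float32)))
from scipy.optimize import least_squares
rr=np.hypot(q[:,0]-b[0],q[:,1]-b[1]);q=q[(rr<.09)]
f=least_squares(lambda s:np.hypot(q[:,0]-s[0],q[:,1]-s[1])-s[2],[*b,.082],loss='soft_l1',f_scale=.002);print(f.x,np.median(q[:,2]))
for u,v in[(345,24),(305,294)]: print('claw',c1(u,v,.147),box(W,c1(u,v,.147)[:2],.03,.139,.155))
# rack
r=onz('top0',427,228,.03)[:2];print('rack',r,box(W,r,.16,.04,.06),box(W,r,.16,.03,.06))
d=onz('top0',193,237,.05)[:2];
print('drain',d,box(W,d,.2,.003,.02))
cc=lambda u,v,h:onz('top0',155+u/4.9,180+v/4.9,h).round(4)
for v in (100,212,322,430): 
    x=cc(170,v,.146); m=(abs(W[...,0]-x[0])<.02)&(abs(W[...,1]-x[1])<.03)&(W[...,2]>.125)
    print('disc',x,W[m].mean(0).round(4),W[m][:,2].max().round(4),m.sum())
# rack lips corners
rr=lambda u,v,h:onz('top0',385+(u-392)/4.8,175+v/4.9,h).round(4)
print('rack corners',[rr(u,v,.05)[:2].tolist() for u,v in [(455,85),(668,48),(748,425),(530,465)]])
E
```

```text
lid bar [ 0.4131 -0.1028] (210, [406.3, -110.8, 49.2], [array([ 388.9, -118.8]), array([70.7, 83.8]), np.float64(31.6)])
lugs [ 0.4575 -0.1833  0.02  ] [ 0.3673 -0.0247  0.02  ] bar ends [ 0.4368 -0.1391  0.05  ] [ 0.3903 -0.0645  0.05  ] chute [ 0.3599 -0.1319  0.07  ]
plate (2658, [415.0, -100.5, 19.9], [array([ 420.9, -109.6]), array([167.9, 196.2]), np.float64(61.8)])
table z -0.0004641606657056485
pusher cap [0.4151 0.1134] (187, [414.8, 108.9, 51.5], [array([414.9, 113.3]), array([57.8, 35.9]), np.float64(14.8)]) bar (92, [414.8, 112.1, 80.8], [array([414.7, 113.6]), array([39.6, 16.3]), np.float64(15.1)])
cap corners [[0.438, 0.1369], [0.4468, 0.1016], [0.3937, 0.0882], [0.3828, 0.1204]]
bowl [ 0.632  -0.0274]
472 ((623.8915405273438, -25.42163848876953), 103.55743408203125)
[ 0.6324739  -0.02881068  0.08135915] 0.12884535083235116
claw [ 0.7303 -0.0463  0.147 ] (131, [731.6, -45.0, 146.7], [array([731.8, -45. ]), array([41.5, 22.8]), np.float64(78.9)])
claw [ 0.5358 -0.0125  0.147 ] (141, [534.4, -13.4, 146.2], [array([534.6, -12.6]), array([41.7, 22.4]), np.float64(80.9)])
rack [ 0.51736454 -0.31912033] (1375, [520.3, -319.2, 47.7], [array([ 518.1, -320.7]), array([231.8, 136.8]), np.float64(9.4)]) (1635, [521.2, -318.4, 46.3], [array([ 518.1, -321.2]), array([234.6, 137.6]), np.float64(8.8)])
drain [0.50754937 0.33310902] (4258, [506.2, 326.6, 6.0], [array([508.6, 309.9]), array([398. , 350.8]), np.float64(0.8)])
disc [0.5964 0.3191 0.146 ] [0.597  0.3198 0.1393] 0.1502 96
disc [0.5372 0.3186 0.146 ] [0.5394 0.3178 0.14  ] 0.149 92
disc [0.4797 0.3181 0.146 ] [0.481  0.32   0.1394] 0.1484 90
disc [0.4239 0.3176 0.146 ] [0.4239 0.3157 0.1394] 0.1506 83
rack corners [[0.618, -0.2387], [0.6365, -0.3648], [0.4208, -0.3984], [0.4018, -0.2717]]
```

```bash
cat >> h.py <<'E'
def pose():
    o=status.get_obs();x,y,z,w=o['tool_rot'];return np.array(o['position']),np.arctan2(2*(x*y+z*w),1-2*(y*y+z*z)),o
def plan(X,psi=None):
    p,a,o=pose();psi=a if psi is None else np.radians(psi)
    r=(a-psi+np.pi)%(2*np.pi)-np.pi
    d=np.array(X)-p;c,s=np.cos(psi),np.sin(psi)
    print('t %.2f p'%o['time'],p.round(4),'psi %.2f'%np.degrees(a),'q6 %.2f'%o['q'][5],'| roll %.4f then tx,ty,tz'%r,np.round([d[0]*c+d[1]*s,d[0]*s-d[1]*c,-d[2]],4),'F',np.round(o['ft_force'],1),'M',np.round(o['moment'],2),'w %.4f f %.1f'%(o['grip_width'],o['grip_force']))
E
python3 - <<'E'
from h import *
plan([.40,-.10,.27],118)
print(imaging.camera_params('wrist')['camera_from_world'].round(3).tolist())
E
```

```text
t 0.10 p [ 0.2449 -0.5743  0.2217] psi 23.08 q6 -0.18 | roll -1.6566 then tx,ty,tz [ 0.346   0.3596 -0.0483] F [ 0.1 -0.  -0.5] M [0.03 0.05 0.02] w 0.0870 f 0.0
[[0.392, -0.92, -0.003, -0.624], [0.88, 0.376, -0.291, 0.036], [0.268, 0.112, 0.957, -0.391], [0.0, 0.0, 0.0, 1.0]]
```

Emit:
arm_command(deltas=[0,0,0,-0.004,-0.138,0,0,0,-0.004,-0.138,0,0,0,-0.004,-0.138,0,0,0,-0.004,-0.138,0,0,0,-0.004,-0.138,0,0,0,-0.004,-0.138,0,0,0,-0.004,-0.138,0,0,0,-0.004,-0.138,0,0,0,-0.004,-0.138,0,0,0,-0.004,-0.138,0,0,0,-0.004,-0.138,0,0,0,-0.004,-0.138])

```text
time: 1.6
position: [0.2449, -0.5745, 0.27]
tool_rot: [0.513, 0.858, 0.001, -0.0]
ft_force: [0.5, 0.6, -0.3]
grip_width: 0.0436
grip_force: 0.0
```

Emit:
arm_command(deltas=[0,0.03,0.03,0,0,0,0.031,0.033,0,0,0,0.031,0.033,0,0,0,0.031,0.033,0,0,0,0.031,0.033,0,0,0,0.031,0.033,0,0,0,0.031,0.033,0,0,0,0.031,0.033,0,0,0,0.031,0.033,0,0,0,0.031,0.033,0,0,0,0.031,0.032,0,0,0,0,0,0,0])

```text
time: 3.1
position: [0.4024, -0.1036, 0.2703]
tool_rot: [0.513, 0.858, 0.0, -0.001]
ft_force: [0.5, 0.4, -0.1]
grip_width: 0.0433
grip_force: 0.0
```

Run:
```python
from fit import *
snap('wrist','w1');snap('top','top1')
plan([.412,-.104,.2],118)
for f in('w1','top1'):
    W=cloud(f);c=(.412,-.104)
    print(f,'tablez',np.nanmedian(W[...,2][(np.hypot(W[...,0]-.412,W[...,1]+.104)<.14)&(abs(W[...,2])<.006)]),'plate',box(W,c,.13,.014,.026),'bar',box(W,c,.05,.04,.058),'chute',box(W,(.36,-.132),.045,.06,.08))
```

```text
t 3.20 p [ 0.4026 -0.1063  0.2705] psi 118.05 q6 -1.02 | roll 0.0009 then tx,ty,tz [-0.0024  0.0093  0.0705] F [-0.1 -0.1 -0.5] M [ 0.02 -0.08 -0.01] w 0.0433 f 0.0
w1 tablez -0.0009300595302265124 plate (13213, [415.4, -92.7, 19.1], [array([ 429.6, -108.2]), array([168.6, 202.2]), np.float64(74.4)]) bar (912, [410.5, -104.5, 48.6], [array([ 397.1, -112.5]), array([51.2, 82.8]), np.float64(29.8)]) chute (544, [361.2, -133.9, 68.4], [array([ 361.3, -133.1]), array([32.2, 52.1]), np.float64(29.4)])
top1 tablez -0.00030984702009484444 plate (733, [404.6, -49.9, 19.4], [array([426.1, -93.9]), array([139.7, 194.7]), np.float64(57.0)]) bar 0 chute 3
```

View pics/w1.png

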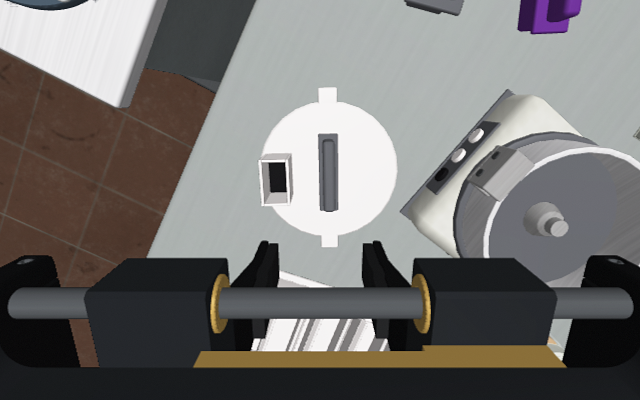

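The wrist picture shows the lid unmoved, bar from (328,134) to (328,212), chute mouth at (276,180), fingers straddling below at (265,255) and (375,255).

Run:
```python
from fit import *
W=cloud('w1')
Q=W.copy(); Q[np.hypot(Q[...,0]-.3612,Q[...,1]+.1335)<.034]=np.nan
print('bar',box(Q,(.412,-.104),.06,.046,.054))
# two-view height: bar end by ray triangulation
def tri(a,b):
    o1,d1=ray(*a);o2,d2=ray(*b);d1/=np.linalg.norm(d1);d2/=np.linalg.norm(d2)
    A=np.c_[d1,-d2];s=np.linalg.lstsq(A,o2-o1,rcond=None)[0];return ((o1+d1*s[0]+o2+d2*s[1])/2).round(4)
print('bar ends tri',tri(('w1',328,140),('top0',235+378/3.65,140+494/3.65)),tri(('w1',328,208),('top0',235+475/3.65,140+433/3.65)))
plan([.412,-.104,.2],118)
```

```text
bar (792, [412.3, -101.7, 48.7], [array([ 413.3, -103.4]), array([13.9, 82.4]), np.float64(30.5)])
bar ends tri [ 0.3922 -0.0655  0.0513] [ 0.4356 -0.1429  0.0206]
t 3.20 p [ 0.4026 -0.1063  0.2705] psi 118.05 q6 -1.02 | roll 0.0009 then tx,ty,tz [-0.0024  0.0093  0.0705] F [-0.1 -0.1 -0.5] M [ 0.02 -0.08 -0.01] w 0.0433 f 0.0
```

```bash
python3 -c "
from h import *
plan([.4132,-.1035,.025],119.8)"
```

```text
t 3.20 p [ 0.4026 -0.1063  0.2705] psi 118.05 q6 -1.02 | roll -0.0305 then tx,ty,tz [-0.0028  0.0105  0.2455] F [-0.1 -0.1 -0.5] M [ 0.02 -0.08 -0.01] w 0.0433 f 0.0
```

Emit:
arm_command(deltas=[0,0,0,0,-0.0305,0,-0.003,0.0105,0.03,0,0,0,0,0.04,0,0,0,0,0.04,0,0,0,0,0.04,0,0,0,0,0.035,0,0,0,0,0.025,0,0,0,0,0.02,0,0,0,0,0.0155,0,0,0,0,0,0])

```text
time: 4.45
position: [0.4128, -0.1048, 0.024]
tool_rot: [0.503, 0.864, -0.0, -0.001]
ft_force: [0.0, 0.8, -0.8]
grip_width: 0.0435
grip_force: 0.0
```

Emit:
arm_command(deltas=[-1,0,0,0,0,-1,0,0,0,0,-1,0,0,0,0,-1,0,0,0,0,-1,0,0,0,0,-1,0,0,0,0], newtons=45)

```text
time: 5.2
position: [0.4136, -0.1038, 0.0255]
tool_rot: [0.502, 0.865, 0.0, 0.0]
ft_force: [-0.5, -0.6, 6.2]
grip_width: 0.0136
grip_force: 45.0
```

```bash
python3 -c "
from h import *
plan([.4132,-.1035,.025],119.8)"
```

```text
t 5.20 p [ 0.4136 -0.1038  0.0255] psi 119.69 q6 -1.03 | roll -0.0018 then tx,ty,tz [ 0.0004 -0.0002  0.0005] F [-0.5 -0.6  6.2] M [ 0.   -0.11 -0.13] w 0.0136 f 45.0
```

Emit:
arm_command(deltas=[-1,0,0,-0.01,0,-1,0,0,-0.03,0,-1,0,0,-0.04,0,-1,0,0,-0.04,0,-1,0,0,-0.04,0,-1,0,0,-0.02,0,-1,0,0,0,0.13,-1,0,0,0,0.14,-1,0,0,0,0.14,-1,0,0,0,0.14,-1,0,0,0,0.14])

```text
time: 6.58
position: [0.4121, -0.103, 0.2048]
tool_rot: [0.766, 0.642, -0.0, -0.001]
ft_force: [1.1, -0.2, -4.6]
grip_width: 0.0135
grip_force: 45.0
```

Emit:
arm_command(deltas=[-1,0,0,0,0.14,-1,0,0,0,0.14,-1,0,0,0,0.14,-1,0,0,0,0.14,-1,0,0,0,0.13,-1,0,0,0,0,-1,0,0,0,0])

```text
time: 7.45
position: [0.4128, -0.1034, 0.2049]
tool_rot: [0.937, 0.348, -0.0, -0.0]
ft_force: [-0.6, -1.1, -3.8]
grip_width: 0.0138
grip_force: 45.0
```

Run:
```python
from fit import *
plan([.6329,-.0288,.205],40.7)
snap('wrist','w2');snap('top','top2')
W=cloud('w2');p,a,o=pose()
W-=p
print('plate(z rel)',np.nanmedian(W[...,2][(np.hypot(W[...,0],W[...,1])<.07)&(W[...,2]<.005)]))
Q=W;print('lid',box(Q,(0,0),.11,-.03,.005)); 
c=.06*np.array([np.cos(a+np.pi/2),np.sin(a+np.pi/2)]);print(c,'chute',box(Q,c,.04,.035,.055))
```

```text
t 7.45 p [ 0.4128 -0.1034  0.2049] psi 40.76 q6 0.35 | roll 0.0010 then tx,ty,tz [ 2.155e-01  8.700e-02 -1.000e-04] F [-0.6 -1.1 -3.8] M [-0.06 -0.05 -0.01] w 0.0138 f 45.0
plate(z rel) -0.006293005635449267
lid (39754, [39.7, 29.2, -6.4], [array([15.8,  9.5]), array([144.3, 142.8]), np.float64(79.4)])
[-0.03913648  0.04547897] chute (2536, [-28.6, 60.1, 41.9], [array([-38. ,  45.9]), array([50.8, 32.6]), np.float64(40.3)])
```

Emit:
arm_command(deltas=[-1,0.02,0.008,0,0,-1,0.035,0.014,0,0,-1,0.035,0.014,0,0,-1,0.035,0.014,0,0,-1,0.035,0.014,0,0,-1,0.035,0.014,0,0,-1,0.0205,0.009,0,0,-1,0,0,0,0,-1,0,0,0.025,0,-1,0,0,0.015,0,-1,0,0,0,0])

```text
time: 8.93
position: [0.6314, -0.0293, 0.1634]
tool_rot: [0.938, 0.347, -0.002, -0.001]
ft_force: [0.7, -0.7, -4.0]
grip_width: 0.0136
grip_force: 45.0
```

Run:
```python
from fit import *
plan([.6329,-.0288,.1435],40.7)
snap('wrist','w3');snap('scene','s3')
im=load('s3')['im'][140:250,240:380]; w=load('w3')['im']
cv2.imwrite('pics/m3.png',np.hstack([cv2.resize(w,(400,440))[:, :],cv2.resize(im,(400,440))])[:,:,::-1])
```

```text
t 8.93 p [ 0.6314 -0.0293  0.1634] psi 40.63 q6 0.64 | roll -0.0012 then tx,ty,tz [0.0015 0.0006 0.0199] F [ 0.7 -0.7 -4. ] M [ 0.06 -0.02  0.02] w 0.0136 f 45.0
```

View pics/m3.png

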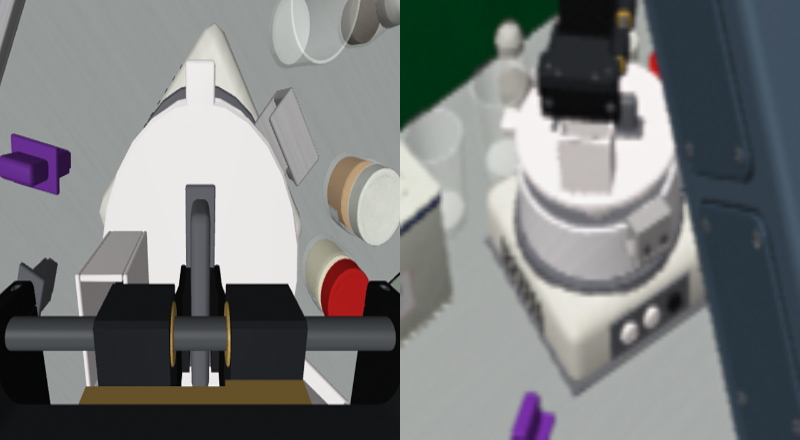

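The left half shows the lug at (200,80), clear of the claw at (290,130). The right half shows the lid level over the bowl. I'll lower it.

Emit:
arm_command(deltas=[-1,0.001,0.0005,0.007,0,-1,0,0,0.006,0,-1,0,0,0.004,0,-1,0,0,0.002,0,-1,0,0,0,0])

```text
time: 9.65
position: [0.6345, -0.0291, 0.1459]
tool_rot: [0.938, 0.347, -0.0, -0.0]
ft_force: [-0.5, -0.2, -3.8]
grip_width: 0.0136
grip_force: 45.0
```

Emit:
arm_command(deltas=[-1,0,0,0.0015,0,-1,0,0,0.001,0,-1,0,0,0.001,0,-1,0,0,0,0])

```text
time: 10.15
position: [0.6347, -0.0291, 0.1435]
tool_rot: [0.938, 0.347, 0.0, 0.0]
ft_force: [-2.7, 1.6, 3.7]
grip_width: 0.0135
grip_force: 45.0
```

Emit:
arm_command(deltas=[-1,0,0,0,0.1,-1,0,0,0,0.1,-1,0,0,0,0.1,-1,0,0,0,0.1,-1,0,0,0,0.1,-1,0,0,0,0.1,-1,0,0,0,0.1,-1,0,0,0,0.05,-1,0,0,0,0])

```text
time: 11.28
position: [0.6356, -0.0292, 0.1435]
tool_rot: [1.0, -0.02, 0.001, 0.0]
ft_force: [-0.2, 0.7, 4.5]
grip_width: 0.0135
grip_force: 45.0
```

```bash
python3 -c "
from h import *
plan([.6329,-.0288,.1435],-9.3)"
```

```text
t 11.28 p [ 0.6356 -0.0292  0.1435] psi -2.27 q6 1.39 | roll 0.1226 then tx,ty,tz [-0.0028  0.      0.    ] F [-0.2  0.7  4.5] M [0.12 0.17 0.13] w 0.0135 f 45.0
```

Emit:
arm_command(deltas=[-1,0,0,0,0.04,-1,0,0,0,0.03,-1,0,0,0,0.03,-1,0,0,0,0.02,-1,0,0,0,0])

```text
time: 11.9
position: [0.6353, -0.0296, 0.1435]
tool_rot: [0.997, -0.08, 0.001, 0.0]
ft_force: [-1.4, -1.4, 5.5]
grip_width: 0.0136
grip_force: 45.1
```

```bash
python3 -c "
from h import *
plan([.6329,-.0288,.1435],-9.3)"
```

```text
t 11.90 p [ 0.6353 -0.0296  0.1435] psi -9.18 q6 1.51 | roll 0.0021 then tx,ty,tz [-0.0025 -0.0004 -0.    ] F [-1.4 -1.4  5.5] M [0.01 0.2  0.34] w 0.0136 f 45.1
```

Emit:
arm_command(deltas=[-1,0,0,0,0.02,-1,0,0,0,0.02,-1,0,0,0,0])

```text
time: 12.28
position: [0.6354, -0.029, 0.1435]
tool_rot: [0.995, -0.099, 0.001, 0.0]
ft_force: [-0.0, 1.1, 4.8]
grip_width: 0.014
grip_force: 45.5
```

```bash
python3 -c "
from h import *
plan([.6329,-.0288,.1435],-9.3)"
```

```text
t 12.28 p [ 0.6354 -0.029   0.1435] psi -11.38 q6 1.55 | roll -0.0363 then tx,ty,tz [-0.0025  0.0002 -0.    ] F [-0.   1.1  4.8] M [0.23 0.15 0.76] w 0.0140 f 45.5
```

Emit:
arm_command(deltas=[0,0,0,0,0,0,0,0,0,0,0,0,0,0,0,0,0,0,0,0,0,0,0,-0.04,0,0,0,0,-0.05,0,0,0,0,-0.05,0,0,0,0,-0.02,0,0,0,0,0,0])

```text
time: 13.4
position: [0.6356, -0.0293, 0.3046]
tool_rot: [0.995, -0.1, 0.002, 0.0]
ft_force: [0.3, -0.1, -1.0]
grip_width: 0.0434
grip_force: 0.0
```

Run:
```python
from fit import *
snap('wrist','w4')
plan([.6329,-.0288,.1435],-9.3)
W=cloud('w4')
print('chute',box(W,(.6426,.0304),.042,.176,.2))
Q=W.copy();Q[np.hypot(Q[...,0]-.6426,Q[...,1]-.0304)<.034]=np.nan
print('bar',box(Q,(.633,-.029),.06,.16,.175),'plate',box(W,(.633,-.029),.08,.13,.144))
```

```text
t 13.45 p [ 0.6345 -0.0291  0.3026] psi -11.50 q6 1.55 | roll -0.0385 then tx,ty,tz [-0.0016 -0.      0.1591] F [-0.3 -0.2 -1.1] M [ 0.04 -0.02 -0.02] w 0.0434 f 0.0
chute (1057, [646.8, 30.9, 186.2], [array([646.1,  28.9]), array([32.3, 52.3]), np.float64(80.1)])
bar (1334, [639.0, -30.6, 166.7], [array([636.1, -30.2]), array([14. , 82.8]), np.float64(79.9)]) plate (16950, [639.2, -38.2, 137.3], [array([632.5, -32.2]), array([153.3, 159.9]), np.float64(81.6)])
```

View pics/w4.png

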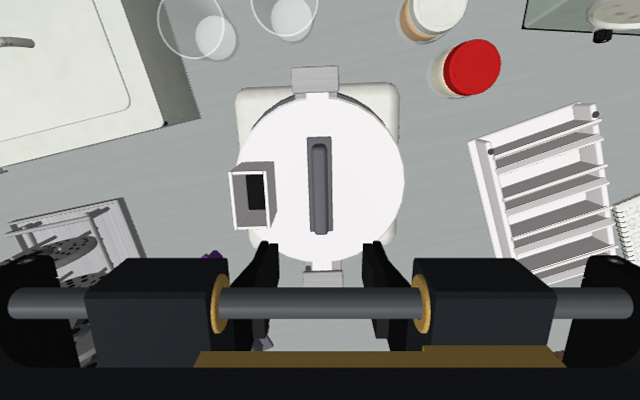

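The lid is turned home: the lug at (321,85) sits under the claw, the bar runs (319,138)-(319,233), and the chute mouth is at (252,195). Next is the grey pusher.

```bash
python3 -c "
from h import *
plan([.415,.1135,.22],15)"
```

```text
t 13.45 p [ 0.6345 -0.0291  0.3026] psi -11.50 q6 1.55 | roll -0.4626 then tx,ty,tz [-0.1751 -0.1946  0.0826] F [-0.3 -0.2 -1.1] M [ 0.04 -0.02 -0.02] w 0.0434 f 0.0
```

Emit:
arm_command(deltas=[0,0,0,0,-0.15,0,0,0,0,-0.15,0,0,0,0,-0.1626,0,-0.03,-0.035,0,0,0,-0.035,-0.04,0,0,0,-0.035,-0.04,0,0,0,-0.035,-0.04,0.02,0,0,-0.04,-0.04,0.03,0,0,0,0,0.03,0,0,0,0,0,0])

```text
time: 14.7
position: [0.4131, 0.1135, 0.2207]
tool_rot: [0.991, 0.131, -0.004, -0.0]
ft_force: [0.7, 1.0, 0.7]
grip_width: 0.0432
grip_force: 0.0
```

Run:
```python
from fit import *
snap('wrist','w5');plan([.415,.1135,.055],15)
W=cloud('w5');p=(.415,.1135)
print('pusher cap',box(W,p,.045,.04,.06),'bar',box(W,p,.035,.068,.1))
```

```text
t 14.75 p [0.4152 0.1133 0.222 ] psi 15.01 q6 1.31 | roll 0.0001 then tx,ty,tz [-0.0002 -0.0003  0.167 ] F [ 0.1 -0.6  0.2] M [ 0.01 -0.01 -0.03] w 0.0437 f 0.0
pusher cap (1281, [423.8, 117.8, 51.1], [array([416.7, 113.6]), array([57.4, 35.8]), np.float64(14.7)]) bar (752, [418.4, 114.1, 80.6], [array([416.9, 113.8]), array([38.6, 15.8]), np.float64(15.3)])
```

Emit:
arm_command(deltas=[0,0.001,0,0.03,0,0,0,0,0.04,0,0,0,0,0.04,0,0,0,0,0.03,0,0,0,0,0.02,0,0,0,0,0.007,0,0,0,0,0,0,-1,0,0,0,0,-1,0,0,0,0,-1,0,0,0,0,-1,0,0,0,0,-1,0,0,0,0], newtons=30)

```text
time: 16.25
position: [0.4174, 0.1135, 0.0566]
tool_rot: [0.991, 0.131, 0.0, 0.0]
ft_force: [0.2, -0.1, 5.8]
grip_width: 0.0156
grip_force: 30.0
```

```bash
python3 -c "
from h import *
plan([.646,.029,.27],-9.9)"
```

```text
t 16.25 p [0.4174 0.1135 0.0566] psi 15.01 q6 1.31 | roll 0.4348 then tx,ty,tz [ 0.2397  0.044  -0.2134] F [ 0.2 -0.1  5.8] M [-0.08  0.01 -0.02] w 0.0156 f 30.0
```

Emit:
arm_command(deltas=[-1,0,0,-0.02,0,-1,0,0,-0.04,0,-1,0,0,-0.05,0,-1,0,0,-0.05,0,-1,0,0,-0.0535,0,-1,0,0,0,0.145,-1,0,0,0,0.145,-1,0,0,0,0.145,-1,0,0,0,0])

```text
time: 17.38
position: [0.4166, 0.1135, 0.2694]
tool_rot: [0.996, -0.086, -0.001, 0.0]
ft_force: [-0.1, 0.1, -0.8]
grip_width: 0.0159
grip_force: 30.0
```

Emit:
arm_command(deltas=[-1,0.03,0.006,0,0,-1,0.035,0.006,0,0,-1,0.035,0.007,0,0,-1,0.035,0.006,0,0,-1,0.035,0.007,0,0,-1,0.035,0.006,0,0,-1,0.0347,0.006,0,0,-1,0,0,0,0,-1,0,0,0,0])

```text
time: 18.5
position: [0.6445, 0.0292, 0.2688]
tool_rot: [0.996, -0.086, -0.001, -0.0]
ft_force: [-0.4, 0.2, -1.0]
grip_width: 0.0154
grip_force: 30.0
```

Run:
```python
from fit import *
snap('wrist','w6');snap('scene','s6');plan([.646,.029,.198],-9.9)
W=cloud('w6');p,a,o=pose()
print('cap',box(W-p,(0,0),.045,-.02,.004),'chute',box(W,(.646,.029),.042,.18,.196))
im=load('s6')['im'][110:220,240:380]; w=load('w6')['im']
cv2.imwrite('pics/m6.png',np.hstack([cv2.resize(w,(400,440)),cv2.resize(im,(400,440))])[:,:,::-1])
```

```text
t 18.60 p [0.6445 0.0295 0.2695] psi -9.85 q6 1.62 | roll 0.0009 then tx,ty,tz [0.0016 0.0002 0.0715] F [ 0.8 -0.5 -0.6] M [0.01 0.   0.04] w 0.0156 f 30.0
cap (2317, [19.4, -4.8, -6.3], [array([17.7, -4. ]), array([35.9, 21.2]), np.float64(81.6)]) chute (466, [668.6, 25.2, 186.8], [array([660.4,  26.4]), array([31.9, 23.6]), np.float64(80.5)])
```

View pics/m6.png

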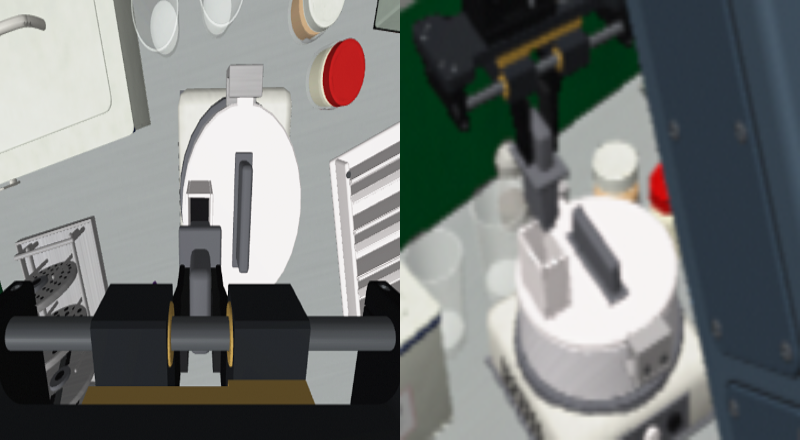

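The left view shows the pusher cap at (200,245) in line with the chute at (200,205). The right view shows the pusher upright over the chute. I'll insert it.

Emit:
arm_command(deltas=[-1,0.002,-0.0005,0,0,-1,0,0,0.02,0,-1,0,0,0.01,0,-1,0,0,0.01,0,-1,0,0,0.01,0,-1,0,0,0.008,0,-1,0,0,0,0])

```text
time: 19.48
position: [0.6473, 0.0291, 0.2109]
tool_rot: [0.996, -0.086, -0.001, -0.0]
ft_force: [-0.4, -0.1, 0.0]
grip_width: 0.0157
grip_force: 30.0
```

Emit:
arm_command(deltas=[-1,0,0,0.004,0,-1,0,0,0.004,0,-1,0,0,0.002,0,-1,0,0,0.001,0,-1,0,0,0,0])

```text
time: 20.1
position: [0.6478, 0.029, 0.2008]
tool_rot: [0.996, -0.086, 0.0, -0.0]
ft_force: [-0.4, 0.1, -0.6]
grip_width: 0.0161
grip_force: 30.0
```

Close to home; release lets it drop the last millimetre or two.

Emit:
arm_command(deltas=[-1,0,0,0.001,0,-1,0,0,0,0,-0.4,0,0,0,0,-0.4,0,0,0,0,-0.4,0,0,0,0,-0.4,0,0,0,0,-0.4,0,0,-0.04,0,-0.4,0,0,-0.05,0,-0.4,0,0,-0.03,0,-0.4,0,0,0,0])

```text
time: 21.35
position: [0.6494, 0.0289, 0.3232]
tool_rot: [0.996, -0.086, 0.004, 0.0]
ft_force: [-0.2, -0.9, -0.6]
grip_width: 0.0259
grip_force: 0.0
```

Run:
```python
from fit import *
snap('wrist','w7')
W=cloud('w7')
print('cap',box(W,(.6465,.029),.045,.18,.2),'bar',box(W,(.6465,.029),.04,.21,.24))
Q=W.copy();Q[np.hypot(Q[...,0]-.6465,Q[...,1]-.029)<.036]=np.nan
print('bar',box(Q,(.633,-.029),.06,.16,.175))
plan([.482,.319,.28],0)
# drainer from w4/top0 : disc top lines
T=cloud('top0')
for x in (.597,.539,.481,.424):
    m=(abs(T[...,0]-x)<.012)&(abs(T[...,1]-.318)<.07)&(T[...,2]>.09)
    P=T[m]; print('disc',P[:,1].min().round(4),P[:,1].max().round(4),np.polyfit(P[:,1],P[:,0],1).round(4),np.median(P[:,0]).round(4))
```

```text
cap (1574, [654.3, 23.9, 193.0], [array([646.8,  28.1]), array([35.8, 57.9]), np.float64(79.5)]) bar (936, [649.2, 27.8, 222.6], [array([646.9,  28.3]), array([15.5, 39.7]), np.float64(80.3)])
bar (1227, [638.9, -29.7, 166.6], [array([636.2, -30.2]), array([14.4, 83.2]), np.float64(80.2)])
t 21.40 p [0.6481 0.029  0.3206] psi -9.91 q6 1.62 | roll -0.1730 then tx,ty,tz [-0.1661 -0.29    0.0406] F [ 0.1 -0.9 -0.8] M [0.08 0.02 0.01] w 0.0259 f 0.0
disc 0.2722 0.3878 [-0.0236  0.6032] 0.5945
disc 0.2715 0.3876 [-0.02    0.5443] 0.5371
disc 0.2699 0.3863 [-0.0174  0.4864] 0.4804
disc 0.2692 0.3852 [-0.0144  0.4283] 0.4238
```

The cap's top is at 193 mm with the bar level, so the pusher is home and the lid has not turned. Now the discs.

Emit:
arm_command(deltas=[0,0,0,0,-0.147,0,0,0,0,-0.147,0,0,0,0,-0.147,0,0,0,0,-0.147,0,0,0,0,-0.147,0,0,0,0,-0.147,0,0,0,0,-0.147,0,0,0,0,-0.147,0,0,0,0,-0.147,0,0,0,0,-0.147,0,0,0,0,-0.147,0,0,0,0,-0.144])

```text
time: 22.9
position: [0.6465, 0.0292, 0.3169]
tool_rot: [0.699, 0.715, -0.002, -0.002]
ft_force: [-0.0, 0.9, -0.1]
grip_width: 0.0436
grip_force: 0.0
```

```bash
python3 -c "
from h import *
plan([.50,.29,.3],91.1)"
```

```text
t 22.90 p [0.6465 0.0292 0.3169] psi 91.25 q6 -0.15 | roll 0.0026 then tx,ty,tz [ 0.2636 -0.1415  0.0169] F [-0.   0.9 -0.1] M [-0.02 -0.12 -0.03] w 0.0436 f 0.0
```

Emit:
arm_command(deltas=[0,0.025,-0.013,0.002,0,0,0.035,-0.02,0.002,0,0,0.04,-0.02,0.002,0,0,0.04,-0.02,0.002,0,0,0.04,-0.022,0.002,0,0,0.04,-0.022,0.002,0,0,0.03,-0.017,0.002,0,0,0.0136,-0.0075,0.003,0,0,0,0,0,0,0,0,0,0,0])

```text
time: 24.15
position: [0.5023, 0.2894, 0.3025]
tool_rot: [0.701, 0.713, -0.0, 0.0]
ft_force: [0.7, -0.1, -0.4]
grip_width: 0.0437
grip_force: 0.0
```

```bash
cat > discs.py <<'E'
from fit import *
import sys
from scipy.optimize import least_squares
def discs(f,guess,half=.02):
    T=cloud(f);out=[]
    for x in guess:
        m=(abs(T[...,0]-x)<half)&(abs(T[...,1]-.325)<.06)&(T[...,2]>.120)&(T[...,2]<.16)
        P=T[m]
        if len(P)<10: print(x,'none',len(P));continue
        x0,x1=P[P[:,2]>P[:,2].max()-.008][:,0].min(),P[P[:,2]>P[:,2].max()-.008][:,0].max()
        # outline: for y bins the max z, circle fit r=.065
        yb=np.arange(P[:,1].min(),P[:,1].max(),.003);B=[]
        for y in yb:
            q=P[abs(P[:,1]-y)<.0015]
            if len(q)>1:B.append((y,np.percentile(q[:,2],90)))
        B=np.array(B);s=least_squares(lambda s:np.hypot(B[:,0]-s[0],B[:,1]-s[1])-.065,[.325,.081],loss='soft_l1',f_scale=.002).x
        t=P[P[:,2]>np.percentile(P[:,2],30)]
        k=np.polyfit(P[:,1]-s[0],P[:,0],1)
        print('n',len(P),'x %.4f..%.4f mid@c %.4f slope %.3f'%(x0,x1,k[1],k[0]),'y,z centre',s.round(4),'zmax',P[:,2].max().round(4))
E
python3 - <<'E'
from discs import *
snap('wrist','w8');plan([.4235,.32,.2],91.1)
for f in('w8','top0'): print(f);discs(f,(.596,.538,.481,.424))
E
```

```text
t 24.20 p [0.5025 0.2892 0.3026] psi 90.88 q6 0.31 | roll -0.0038 then tx,ty,tz [ 0.0323 -0.0784  0.1026] F [-0.5 -0.2 -0.7] M [-0.   -0.06  0.02] w 0.0432 f 0.0
w8
n 1365 x 0.5941..0.6032 mid@c 0.5970 slope -0.008 y,z centre [0.3368 0.0802] zmax 0.147
n 1081 x 0.5362..0.5448 mid@c 0.5398 slope -0.008 y,z centre [0.3362 0.0802] zmax 0.146
n 1011 x 0.4788..0.4873 mid@c 0.4832 slope -0.011 y,z centre [0.3355 0.0803] zmax 0.1462
n 1289 x 0.4206..0.4293 mid@c 0.4262 slope -0.016 y,z centre [0.3351 0.0802] zmax 0.146
top0
n 158 x 0.5929..0.6013 mid@c 0.5964 slope -0.016 y,z centre [0.3349 0.0816] zmax 0.1502
n 154 x 0.5353..0.5434 mid@c 0.5387 slope -0.020 y,z centre [0.335  0.0818] zmax 0.149
n 139 x 0.4774..0.4851 mid@c 0.4809 slope -0.007 y,z centre [0.3347 0.0819] zmax 0.1484
n 135 x 0.4206..0.4267 mid@c 0.4236 slope -0.015 y,z centre [0.3337 0.0818] zmax 0.1506
```

View pics/w8.png

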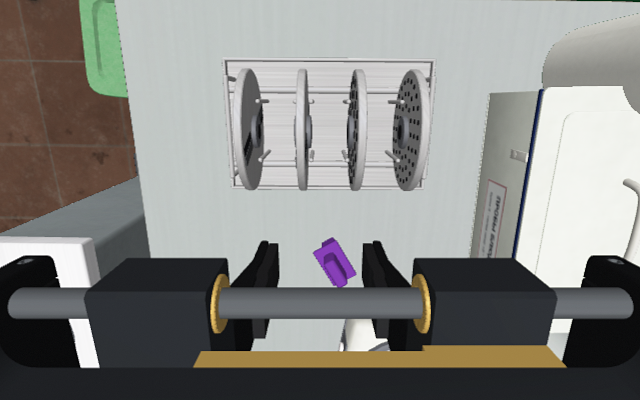

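The wrist view shows four discs at columns 247, 302, 358 and 412, rows 70-190. They are well apart and their hubs are clear of the grasp zone at the top. I start with the far one and measure the rack on the way.

```bash
python3 -c "
from h import *
plan([.5985,.336,.111],90.7)"
```

```text
t 24.20 p [0.5025 0.2892 0.3026] psi 90.88 q6 0.31 | roll 0.0032 then tx,ty,tz [0.0456 0.0966 0.1916] F [-0.5 -0.2 -0.7] M [-0.   -0.06  0.02] w 0.0432 f 0.0
```

Emit:
arm_command(deltas=[0,0.015,0.03,0,0,0,0.02,0.04,0.02,0,0,0.0106,0.0266,0.03,0,0,0,0,0.035,0,0,0,0,0.035,0,0,0,0,0.03,0,0,0,0,0.025,0,0,0,0,0.0166,0,0,0,0,0,0])

```text
time: 25.32
position: [0.5973, 0.3363, 0.1098]
tool_rot: [0.701, 0.713, -0.001, -0.001]
ft_force: [-0.8, -0.3, -0.6]
grip_width: 0.0434
grip_force: 0.0
```

Emit:
arm_command(deltas=[-1,0,0,0,0,-1,0,0,0,0,-1,0,0,0,0,-1,0,0,0,0,-1,0,0,0,0,-1,0,0,0,0], newtons=45)

```text
time: 26.08
position: [0.5977, 0.3376, 0.1115]
tool_rot: [0.701, 0.713, 0.0, 0.0]
ft_force: [-1.2, -0.2, 2.3]
grip_width: 0.0076
grip_force: 45.0
```

```bash
python3 -c "
from h import *
plan([.5985,.336,.111],90.7)"
```

```text
t 26.07 p [0.5977 0.3376 0.1115] psi 90.99 q6 0.33 | roll 0.0050 then tx,ty,tz [-0.0016  0.0007  0.0005] F [-1.2 -0.2  2.3] M [ 0.   -0.01  0.05] w 0.0076 f 45.0
```

Emit:
arm_command(deltas=[-1,0,0,-0.015,0,-1,0,0,-0.03,0,-1,0,0,-0.04,0,-1,0,0,-0.045,0,-1,0,0,-0.045,0,-1,0,0,-0.035,0,-1,0,0,-0.02,0,-1,0,0,0,-0.1396,-1,0,0,0,0])

```text
time: 27.2
position: [0.5971, 0.3373, 0.3416]
tool_rot: [0.65, 0.76, -0.0, -0.0]
ft_force: [-0.1, 0.1, -2.1]
grip_width: 0.0078
grip_force: 45.0
```

```bash
python3 -c "
from h import *
plan([.50,-.37,.34],99)"
```

```text
t 27.20 p [0.5971 0.3373 0.3416] psi 98.89 q6 0.20 | roll -0.0019 then tx,ty,tz [-0.6834 -0.2065  0.0016] F [-0.1  0.1 -2.1] M [ 0.04 -0.08 -0.05] w 0.0078 f 45.0
```

Emit:
arm_command(deltas=[-1,-0.035,-0.01,0,0,-1,-0.055,-0.017,0,0,-1,-0.059,-0.018,0,0,-1,-0.059,-0.018,0,0,-1,-0.059,-0.018,0,0,-1,-0.059,-0.018,0,0,-1,-0.059,-0.018,0,0,-1,-0.059,-0.018,0,0,-1,-0.059,-0.018,0,0,-1,-0.059,-0.018,0,0,-1,-0.055,-0.017,0,0,-1,-0.035,-0.01,0,0])

```text
time: 28.7
position: [0.5026, -0.3401, 0.3406]
tool_rot: [0.652, 0.759, -0.0, -0.001]
ft_force: [0.1, 0.0, -1.8]
grip_width: 0.0079
grip_force: 45.0
```

Emit:
arm_command(deltas=[-1,-0.03,-0.004,0,0,-1,0,0,0,0,-1,0,0,0,0])

```text
time: 29.08
position: [0.5041, -0.3668, 0.3406]
tool_rot: [0.65, 0.76, 0.0, -0.001]
ft_force: [-0.1, -0.5, -2.2]
grip_width: 0.008
grip_force: 45.0
```

Run:
```python
from fit import *
snap('wrist','w9');plan([.50,-.37,.34],99)
W=cloud('w9');p,a,o=pose()
for z in ((.042,.056),(.03,.056),(.046,.054)): print(z,box(W,(.518,-.321),.16,*z))
print('disc rel',box(W-p,(0,0),.08,-.02,.03))
```

```text
t 29.12 p [ 0.5043 -0.3665  0.3408] psi 98.96 q6 -0.96 | roll -0.0007 then tx,ty,tz [-0.0028 -0.0048  0.0008] F [ 0.6  0.5 -1.7] M [ 0.01 -0.12  0.  ] w 0.0076 f 45.0
(0.042, 0.056) (4945, [532.8, -311.9, 48.4], [array([ 519.5, -320.5]), array([228. , 134.5]), np.float64(9.0)])
(0.03, 0.056) (7153, [534.9, -308.4, 45.8], [array([ 519.6, -320.4]), array([235.3, 135.1]), np.float64(9.0)])
(0.046, 0.054) (3496, [532.2, -312.7, 49.4], [array([ 519.8, -320.6]), array([202.2, 127. ]), np.float64(8.9)])
disc rel (3963, [-5.4, 22.5, 18.3], [array([-1.7, 10.2]), array([103.4,  26. ]), np.float64(89.4)])
```

View pics/w9.png

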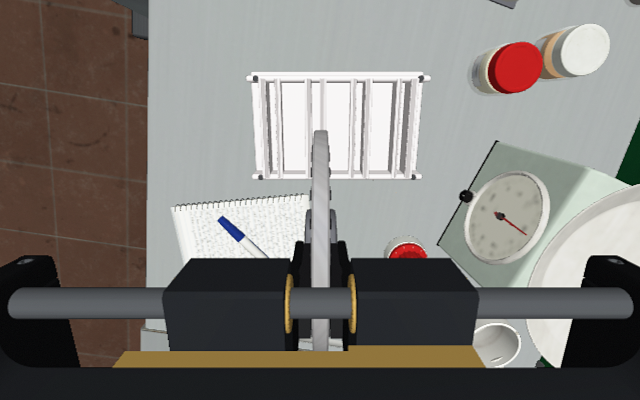

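The view shows the disc held on edge at column 320, and the rack at (250-430, 72-180) with slots between column pairs. I'll check the slot positions from a depth profile.

Run:
```python
from fit import *
W=cloud('w9');t=np.radians(9.0)
for c in [(.5193,-.3205)]:
    X=(W[...,0]-c[0])*np.cos(t)+(W[...,1]-c[1])*np.sin(t);Y=-(W[...,0]-c[0])*np.sin(t)+(W[...,1]-c[1])*np.cos(t)
    m=(Y>10e-3)&(Y<.05)&(W[...,2]<.07)
    for x in np.arange(-.104,.106,.002):
        z=W[...,2][m&(abs(X-x)<.001)]
        print('%d:%.0f'%(x*1000,np.nanpercentile(z,75)*1000) if len(z) else '%d:-'%(x*1000),end=' ')
    m=(abs(X)<.11)&(W[...,2]>.03)&(W[...,2]<.056);print('\nY',np.percentile(Y[m],[.5,99.5]),'X',np.percentile(X[(abs(Y)<.07)&(W[...,2]>.03)&(W[...,2]<.056)],[.2,99.8]))
plan([.4334,-.3341,.34],99)
```

```text
-104:- -102:- -99:50 -97:51 -95:49 -93:46 -91:39 -89:8 -87:7 -85:8 -83:- -81:- -79:45 -77:48 -75:50 -73:50 -71:8 -69:7 -67:8 -65:8 -63:8 -61:8 -59:8 -57:8 -55:7 -53:8 -51:8 -49:8 -47:8 -45:8 -43:8 -41:50 -39:51 -37:49 -35:47 -33:43 -31:8 -29:8 -27:8 -25:8 -23:8 -21:45 -19:48 -17:50 -15:51 -13:49 -11:8 -9:7 -7:8 -5:8 -3:8 -1:8 0:8 2:8 4:7 6:8 8:8 10:8 12:8 14:8 16:50 18:50 20:50 22:46 24:44 26:- 28:8 30:8 32:8 34:24 36:44 38:47 40:51 42:51 44:49 46:- 48:- 50:8 52:8 54:8 56:8 58:8 60:8 62:7 64:8 66:8 68:8 70:8 72:7 74:50 76:38 78:49 80:46 82:43 84:- 86:- 88:- 90:8 92:32 94:43 96:48 98:51 100:51 102:48 104:- 
Y [-0.18427511  0.06746293] X [-0.11454788  0.28418394]
t 29.12 p [ 0.5043 -0.3665  0.3408] psi 98.96 q6 -0.96 | roll -0.0007 then tx,ty,tz [ 0.0431 -0.065   0.0008] F [ 0.6  0.5 -1.7] M [ 0.01 -0.12  0.  ] w 0.0076 f 45.0
```

Emit:
arm_command(deltas=[-1,0.021,-0.032,0,0,-1,0.022,-0.032,0,0,-1,0,0,0.02,0,-1,0,0,0.04,0,-1,0,0,0.045,0,-1,0,0,0.04,0,-1,0,0,0.03,0,-1,0,0,0,0,-1,0,0,0,0])

```text
time: 30.25
position: [0.4355, -0.3354, 0.1675]
tool_rot: [0.649, 0.761, -0.0, 0.001]
ft_force: [0.3, 0.2, -1.4]
grip_width: 0.0077
grip_force: 45.0
```

```bash
python3 -c "
from h import *
plan([.4346,-.3339,.104],99)"
```

```text
t 30.25 p [ 0.4355 -0.3354  0.1675] psi 99.02 q6 -1.02 | roll 0.0003 then tx,ty,tz [ 0.0016 -0.0007  0.0635] F [ 0.3  0.2 -1.4] M [-0.01 -0.13 -0.02] w 0.0077 f 45.0
```

Emit:
arm_command(deltas=[-1,0.0015,-0.0005,0.015,0,-1,0,0,0.015,0,-1,0,0,0.012,0,-1,0,0,0.01,0,-1,0,0,0.008,0,-1,0,0,0.002,0,-1,0,0,0,0])

```text
time: 31.12
position: [0.434, -0.334, 0.1041]
tool_rot: [0.65, 0.76, -0.0, 0.0]
ft_force: [1.0, 0.3, -2.5]
grip_width: 0.0075
grip_force: 45.0
```

Emit:
arm_command(deltas=[-1,0,0,0.0015,0,-1,0,0,0.001,0,-1,0,0,0,0])

```text
time: 31.5
position: [0.4342, -0.3342, 0.1026]
tool_rot: [0.65, 0.76, -0.0, 0.001]
ft_force: [-0.1, 0.6, 5.2]
grip_width: 0.0075
grip_force: 45.0
```

Emit:
arm_command(deltas=[-0.3,0,0,0,0,-0.3,0,0,0,0,-0.3,0,0,0,0,-0.3,0,0,0,0,-0.3,0,0,-0.03,0,-0.3,0,0,-0.05,0,-0.3,0,0,-0.05,0,-0.3,0,0,-0.05,0,-0.3,0,0,-0.05,0,0,0,0,0,0])

```text
time: 32.75
position: [0.4356, -0.3357, 0.3363]
tool_rot: [0.65, 0.76, -0.001, 0.005]
ft_force: [0.1, -0.8, -0.2]
grip_width: 0.0349
grip_force: 0.0
```

Run:
```python
from fit import *
snap('wrist','w10');W=cloud('w10')
m=(abs(W[...,0]-.4346)<.03)&(abs(W[...,1]+.334)<.07)&(W[...,2]>.06)&(W[...,2]<.17);P=W[m]
print(len(P),P.min(0).round(4),P.max(0).round(4),np.polyfit(P[:,1],P[:,0],1))
plan([.5405,.336,.34],90.9)
```

```text
1004 [ 0.4212 -0.3924  0.0662] [ 0.4473 -0.2703  0.1372] [-0.15473376  0.38280284]
t 32.80 p [ 0.4344 -0.3345  0.3335] psi 98.98 q6 -1.02 | roll 0.1411 then tx,ty,tz [ 0.6687  0.1166 -0.0065] F [ 0.1 -0.8 -0.1] M [ 0.06 -0.07 -0.04] w 0.0381 f 0.0
```

The disc stands in slot 1, top at 137 mm. On to the second.

Emit:
arm_command(deltas=[0,0,0,0,0.141,0,0.045,0.008,0,0,0,0.057,0.01,0,0,0,0.06,0.0105,0,0,0,0.06,0.0105,0,0,0,0.06,0.0105,0,0,0,0.06,0.0105,0,0,0,0.06,0.0105,0,0,0,0.06,0.0105,0,0,0,0.06,0.0105,0,0,0,0.06,0.0105,0,0,0,0.05,0.008,0,0])

```text
time: 34.3
position: [0.5328, 0.3018, 0.329]
tool_rot: [0.701, 0.713, -0.002, -0.001]
ft_force: [0.6, -0.9, -0.3]
grip_width: 0.0436
grip_force: 0.0
```

Emit:
arm_command(deltas=[0,0.036,0.006,0.02,0,0,0,0,0.045,0,0,0,0,0.04,0,0,0,0,0,0,0,0,0,0,0])

```text
time: 34.92
position: [0.5398, 0.3359, 0.2269]
tool_rot: [0.702, 0.713, 0.0, 0.0]
ft_force: [0.1, 0.2, 0.4]
grip_width: 0.0434
grip_force: 0.0
```

```bash
python3 -c "
from h import *
plan([.5405,.336,.111],90.9)"
```

```text
t 34.92 p [0.5398 0.3359 0.2269] psi 90.89 q6 0.37 | roll -0.0002 then tx,ty,tz [1.000e-04 7.000e-04 1.159e-01] F [0.1 0.2 0.4] M [-0.02 -0.13 -0.04] w 0.0434 f 0.0
```

Emit:
arm_command(deltas=[0,0,0.0005,0.04,0,0,0,0,0.04,0,0,0,0,0.025,0,0,0,0,0.011,0,0,0,0,0,0,-1,0,0,0,0,-1,0,0,0,0,-1,0,0,0,0,-1,0,0,0,0,-1,0,0,0,0], newtons=45)

```text
time: 36.17
position: [0.54, 0.3359, 0.1109]
tool_rot: [0.701, 0.713, 0.0, 0.0]
ft_force: [-0.5, 0.1, 2.5]
grip_width: 0.0076
grip_force: 45.0
```

Emit:
arm_command(deltas=[-1,0,0,-0.015,0,-1,0,0,-0.03,0,-1,0,0,-0.04,0,-1,0,0,-0.045,0,-1,0,0,-0.045,0,-1,0,0,-0.035,0,-1,0,0,-0.02,0,-1,0,0,0,-0.1414,-1,0,0,0,0])

```text
time: 37.3
position: [0.5393, 0.3357, 0.3413]
tool_rot: [0.65, 0.76, -0.0, -0.0]
ft_force: [0.6, 0.1, -1.3]
grip_width: 0.0078
grip_force: 45.0
```

```bash
python3 -c "
from h import *
plan([.4919,-.3248,.34],99)"
```

```text
t 37.30 p [0.5393 0.3357 0.3413] psi 98.91 q6 0.23 | roll -0.0016 then tx,ty,tz [-0.645  -0.1502  0.0013] F [ 0.6  0.1 -1.3] M [ 0.01 -0.12  0.03] w 0.0078 f 45.0
```

Emit:
arm_command(deltas=[-1,-0.035,-0.008,0,0,-1,-0.055,-0.013,0,0,-1,-0.0575,-0.0134,0,0,-1,-0.0575,-0.0134,0,0,-1,-0.0575,-0.0134,0,0,-1,-0.0575,-0.0134,0,0,-1,-0.0575,-0.0134,0,0,-1,-0.0575,-0.0134,0,0,-1,-0.0575,-0.0134,0,0,-1,-0.0575,-0.0134,0,0,-1,-0.055,-0.013,0,0,-1,-0.04,-0.009,0,0])

```text
time: 38.8
position: [0.4915, -0.327, 0.3402]
tool_rot: [0.651, 0.759, -0.0, -0.001]
ft_force: [1.0, -0.7, -1.7]
grip_width: 0.0076
grip_force: 45.0
```

Emit:
arm_command(deltas=[-1,0,0,0.02,0,-1,0,0,0.045,0,-1,0,0,0.045,0,-1,0,0,0.04,0,-1,0,0,0.02,0,-1,0,0,0,0,-1,0,0,0,0])

```text
time: 39.67
position: [0.4929, -0.3251, 0.1715]
tool_rot: [0.65, 0.76, -0.0, 0.001]
ft_force: [-0.0, -0.3, -2.4]
grip_width: 0.0078
grip_force: 45.0
```

```bash
python3 -c "
from h import *
plan([.4919,-.3248,.1035],99)"
```

```text
t 39.67 p [ 0.4929 -0.3251  0.1715] psi 98.95 q6 -0.93 | roll -0.0009 then tx,ty,tz [ 0.0005 -0.001   0.068 ] F [-0.  -0.3 -2.4] M [-0.05 -0.13 -0.02] w 0.0078 f 45.0
```

Emit:
arm_command(deltas=[-1,0.0005,-0.001,0.018,0,-1,0,0,0.016,0,-1,0,0,0.014,0,-1,0,0,0.01,0,-1,0,0,0.006,0,-1,0,0,0.003,0,-1,0,0,0.002,0,-1,0,0,0,0])

```text
time: 40.67
position: [0.4916, -0.3246, 0.102]
tool_rot: [0.649, 0.76, -0.0, 0.0]
ft_force: [-0.7, -0.0, -0.4]
grip_width: 0.008
grip_force: 45.0
```

Emit:
arm_command(deltas=[-1,0,0,0.0005,0,-0.3,0,0,0,0,-0.3,0,0,0,0,-0.3,0,0,0,0,-0.3,0,0,0,0,-0.3,0,0,-0.03,0,-0.3,0,0,-0.05,0,-0.3,0,0,-0.05,0,-0.3,0,0,-0.05,0,-0.3,0,0,-0.05,0,0,0,0,0,0.141])

```text
time: 42.05
position: [0.4933, -0.326, 0.3365]
tool_rot: [0.703, 0.711, 0.0, 0.005]
ft_force: [0.1, -0.3, -0.3]
grip_width: 0.0346
grip_force: 0.0
```

Run:
```python
from fit import *
plan([.4831,.336,.24],90.8)
```

```text
t 42.05 p [ 0.4933 -0.326   0.3365] psi 90.71 q6 -0.79 | roll -0.0016 then tx,ty,tz [ 0.6621 -0.0009  0.0965] F [ 0.1 -0.3 -0.3] M [-0.   -0.09 -0.06] w 0.0346 f 0.0
```

Emit:
arm_command(deltas=[0,0.04,0,0,0,0,0.057,0,0,0,0,0.06,0,0,0,0,0.06,0,0,0,0,0.06,0,0,0,0,0.06,0,0,0,0,0.06,0,0,0,0,0.06,0,0,0,0,0.06,0,0,0,0,0.06,0,0,0,0,0.05,0,0,0,0,0.035,0,0,0])

```text
time: 43.55
position: [0.48, 0.3399, 0.3309]
tool_rot: [0.701, 0.713, -0.0, -0.0]
ft_force: [0.6, -0.4, -0.4]
grip_width: 0.0435
grip_force: 0.0
```

Emit:
arm_command(deltas=[0,0,0,0.03,0,0,0,0,0.045,0,0,0,0,0.025,0,0,0,0,0,0,0,0,0,0,0])

```text
time: 44.18
position: [0.4815, 0.3379, 0.2323]
tool_rot: [0.701, 0.713, 0.001, 0.0]
ft_force: [0.5, 0.7, 1.0]
grip_width: 0.0433
grip_force: 0.0
```

Run:
```python
from discs import *
plan([.4831,.3358,.1105],90.8);snap('wrist','w11');discs('w11',(.483,.425),.015)
W=cloud('w10')
```

```text
t 44.17 p [0.4815 0.3379 0.2323] psi 90.92 q6 0.41 | roll 0.0021 then tx,ty,tz [-0.0021  0.0016  0.1218] F [0.5 0.7 1. ] M [ 0.01 -0.13 -0.02] w 0.0433 f 0.0
n 1210 x 0.4786..0.4874 mid@c 0.4826 slope -0.012 y,z centre [0.3356 0.0803] zmax 0.1461
n 1641 x 0.4204..0.4294 mid@c 0.4262 slope -0.020 y,z centre [0.3352 0.0801] zmax 0.1462
```

Emit:
arm_command(deltas=[0,-0.002,0.0015,0.04,0,0,0,0,0.04,0,0,0,0,0.03,0,0,0,0,0.012,0,0,0,0,0,0,-1,0,0,0,0,-1,0,0,0,0,-1,0,0,0,0,-1,0,0,0,0,-1,0,0,0,0], newtons=45)

```text
time: 45.48
position: [0.4823, 0.3356, 0.1094]
tool_rot: [0.701, 0.713, 0.0, 0.0]
ft_force: [-0.6, -0.4, 1.4]
grip_width: 0.0076
grip_force: 45.0
```

Emit:
arm_command(deltas=[-1,0,0,-0.015,0,-1,0,0,-0.03,0,-1,0,0,-0.04,0,-1,0,0,-0.045,0,-1,0,0,-0.045,0,-1,0,0,-0.035,0,-1,0,0,-0.02,0,-1,0,0,0,-0.1414,-1,0,0,0,0])

```text
time: 46.6
position: [0.4817, 0.3354, 0.3398]
tool_rot: [0.65, 0.76, 0.0, 0.0]
ft_force: [-0.4, -0.6, -2.5]
grip_width: 0.0077
grip_force: 45.0
```

```bash
python3 -c "
from h import *
plan([.5491,-.3158,.34],99)"
```

```text
t 46.60 p [0.4817 0.3354 0.3398] psi 98.94 q6 0.26 | roll -0.0011 then tx,ty,tz [-6.537e-01 -3.530e-02 -2.000e-04] F [-0.4 -0.6 -2.5] M [ 0.02 -0.11  0.01] w 0.0077 f 45.0
```

Emit:
arm_command(deltas=[-1,-0.036,-0.002,0,0,-1,-0.056,-0.003,0,0,-1,-0.0585,-0.003,0,0,-1,-0.0585,-0.003,0,0,-1,-0.0585,-0.003,0,0,-1,-0.0585,-0.003,0,0,-1,-0.0585,-0.003,0,0,-1,-0.0585,-0.003,0,0,-1,-0.0585,-0.003,0,0,-1,-0.0585,-0.003,0,0,-1,-0.055,-0.003,0,0,-1,-0.0387,-0.003,0,0])

```text
time: 48.1
position: [0.5497, -0.3179, 0.3384]
tool_rot: [0.651, 0.759, -0.0, -0.001]
ft_force: [0.2, -0.0, -2.7]
grip_width: 0.0075
grip_force: 45.0
```

Emit:
arm_command(deltas=[-1,0,0,0.02,0,-1,0,0,0.045,0,-1,0,0,0.045,0,-1,0,0,0.04,0,-1,0,0,0.02,0,-1,0,0,0,0,-1,0,0,0,0])

```text
time: 48.98
position: [0.5508, -0.3159, 0.17]
tool_rot: [0.65, 0.76, 0.0, 0.001]
ft_force: [0.5, 0.6, -2.6]
grip_width: 0.0081
grip_force: 45.0
```

```bash
python3 -c "
from h import *
plan([.5491,-.3158,.102],99)"
```

```text
t 48.98 p [ 0.5508 -0.3159  0.17  ] psi 98.97 q6 -0.85 | roll -0.0006 then tx,ty,tz [ 0.0004 -0.0016  0.068 ] F [ 0.5  0.6 -2.6] M [ 0.01 -0.1   0.05] w 0.0081 f 45.0
```

Emit:
arm_command(deltas=[-1,0.0005,-0.0015,0.018,0,-1,0,0,0.016,0,-1,0,0,0.014,0,-1,0,0,0.01,0,-1,0,0,0.006,0,-1,0,0,0.003,0,-1,0,0,0.002,0,-1,0,0,0,0])

```text
time: 49.98
position: [0.5489, -0.3154, 0.1006]
tool_rot: [0.649, 0.761, 0.0, 0.0]
ft_force: [-0.4, -0.9, -1.5]
grip_width: 0.0076
grip_force: 45.0
```

Emit:
arm_command(deltas=[-1,0,0,0.001,0,-1,0,0,0.0005,0,-0.3,0,0,0,0,-0.3,0,0,0,0,-0.3,0,0,0,0,-0.3,0,0,-0.03,0,-0.3,0,0,-0.05,0,-0.3,0,0,-0.05,0,-0.3,0,0,-0.05,0,-0.3,0,0,-0.05,0,0,0,0,0,0.141])

```text
time: 51.35
position: [0.5507, -0.3169, 0.3342]
tool_rot: [0.703, 0.712, 0.0, 0.006]
ft_force: [0.3, 0.5, -0.1]
grip_width: 0.0348
grip_force: 0.0
```

Run:
```python
from fit import *
plan([.4248,.3355,.235],90.9)
```

```text
t 51.35 p [ 0.5507 -0.3169  0.3342] psi 90.73 q6 -0.71 | roll -0.0030 then tx,ty,tz [ 0.6543 -0.1156  0.0992] F [ 0.3  0.5 -0.1] M [-0.02 -0.1  -0.06] w 0.0348 f 0.0
```

Emit:
arm_command(deltas=[0,0.04,-0.007,0,0,0,0.056,-0.01,0,0,0,0.0585,-0.0103,0,0,0,0.0585,-0.0103,0,0,0,0.0585,-0.0103,0,0,0,0.0585,-0.0103,0,0,0,0.0585,-0.0103,0,0,0,0.0585,-0.0103,0,0,0,0.0585,-0.0103,0,0,0,0.0585,-0.0103,0,0,0,0.052,-0.0095,0,0,0,0.036,-0.0055,0,0])

```text
time: 52.85
position: [0.4225, 0.337, 0.3285]
tool_rot: [0.701, 0.714, -0.0, -0.0]
ft_force: [-0.1, -0.3, 0.4]
grip_width: 0.0436
grip_force: 0.0
```

Emit:
arm_command(deltas=[0,0,0,0.03,0,0,0,0,0.045,0,0,0,0,0.025,0,0,0,0,0,0,0,0,0,0,0])

```text
time: 53.48
position: [0.4243, 0.3351, 0.2296]
tool_rot: [0.701, 0.713, 0.001, 0.0]
ft_force: [-0.3, 0.3, 0.5]
grip_width: 0.0434
grip_force: 0.0
```

Run:
```python
from discs import *
plan([.4248,.3353,.1105],90.9);snap('wrist','w12');discs('w12',(.425,),.015)
```

```text
t 53.48 p [0.4243 0.3351 0.2296] psi 90.94 q6 0.45 | roll 0.0007 then tx,ty,tz [1.000e-04 5.000e-04 1.191e-01] F [-0.3  0.3  0.5] M [-0.   -0.07 -0.03] w 0.0434 f 0.0
n 1265 x 0.4206..0.4293 mid@c 0.4247 slope -0.010 y,z centre [0.3351 0.0803] zmax 0.1458
```

Emit:
arm_command(deltas=[0,0,0.0005,0.04,0,0,0,0,0.04,0,0,0,0,0.028,0,0,0,0,0.011,0,0,0,0,0,0,-1,0,0,0,0,-1,0,0,0,0,-1,0,0,0,0,-1,0,0,0,0,-1,0,0,0,0], newtons=45)

```text
time: 54.78
position: [0.424, 0.3349, 0.1099]
tool_rot: [0.701, 0.713, 0.0, 0.0]
ft_force: [-0.8, 0.9, 1.8]
grip_width: 0.0077
grip_force: 45.0
```

Emit:
arm_command(deltas=[-1,0,0,-0.015,0,-1,0,0,-0.03,0,-1,0,0,-0.04,0,-1,0,0,-0.045,0,-1,0,0,-0.045,0,-1,0,0,-0.035,0,-1,0,0,-0.02,0,-1,0,0,0,-0.1407,-1,0,0,0,0])

```text
time: 55.9
position: [0.4234, 0.3346, 0.3403]
tool_rot: [0.65, 0.76, 0.0, -0.0]
ft_force: [-0.5, -0.2, -2.5]
grip_width: 0.0073
grip_force: 45.0
```

```bash
python3 -c "
from h import *
plan([.6064,-.3067,.34],99)"
```

```text
t 55.90 p [0.4234 0.3346 0.3403] psi 98.92 q6 0.31 | roll -0.0015 then tx,ty,tz [-6.62e-01  8.04e-02  3.00e-04] F [-0.5 -0.2 -2.5] M [-0.02 -0.14  0.  ] w 0.0073 f 45.0
```

Run:
```python
from fit import *
W=cloud('top0')
print('pan',onz('top0',474,103,.27),onz('top0',474,145,.27),onz('top0',432,103,.27))
for (x0,x1) in ((.55,.72),(.72,.76)):
    m=(W[...,0]>x0)&(W[...,0]<x1)&(W[...,1]>-.40)&(W[...,1]<-.22)
    P=W[m];P=P[P[:,2]>.06];print(x0,len(P),P.min(0) if len(P) else '',P.max(0) if len(P) else '')
```

```text
pan [ 0.80033137 -0.39361809  0.27      ] [ 0.69664482 -0.38666063  0.27      ] [ 0.8024966  -0.29183372  0.27      ]
0.55 137 [ 0.68624343 -0.39973936  0.06071361] [ 0.71994537 -0.2200513   0.22406964]
0.72 798 [ 0.72007643 -0.39987639  0.06004742] [ 0.75997103 -0.2224968   0.22718264]
```

Run:
```python
from fit import *
t=np.radians(9)
for f in('top0','w9','w4','w3'):
    W=cloud(f);dx,dy=W[...,0]-.6064,W[...,1]+.3067
    X=dx*np.cos(t)+dy*np.sin(t);Y=-dx*np.sin(t)+dy*np.cos(t)
    m=(abs(Y)<.05)&(X>.05)&(X<.2)&(W[...,2]>.14);P=W[m]
    print(f,len(P),'closest tool-y',X[m].min() if len(P) else None, P[np.argmin(X[m])].round(3) if len(P) else '')
    m=(abs(Y)<.12)&(X>.0)&(X<.098)&(W[...,2]>.14);print('  beside',np.sort(abs(Y[m]))[:3])
```

```text
top0 284 closest tool-y 0.12541090723019918 [ 0.738 -0.335  0.221]
  beside [0.07966541 0.08227527 0.08469675]
w9 1487 closest tool-y 0.12377907608633289 [ 0.736 -0.336  0.222]
  beside [0.07999518 0.08010662 0.08178639]
w4 0 closest tool-y None 
  beside []
w3 0 closest tool-y None 
  beside []
```

Emit:
arm_command(deltas=[-1,-0.036,0.0045,0,0,-1,-0.057,0.007,0,0,-1,-0.0593,0.0072,0,0,-1,-0.0593,0.0072,0,0,-1,-0.0593,0.0072,0,0,-1,-0.0593,0.0072,0,0,-1,-0.0593,0.0072,0,0,-1,-0.0593,0.0072,0,0,-1,-0.0593,0.0072,0,0,-1,-0.0593,0.0072,0,0,-1,-0.0556,0.0067,0,0,-1,-0.039,0.0046,0,0])

```text
time: 57.4
position: [0.6068, -0.309, 0.3386]
tool_rot: [0.651, 0.759, -0.0, -0.001]
ft_force: [1.1, -0.6, -1.9]
grip_width: 0.0077
grip_force: 45.0
```

Emit:
arm_command(deltas=[-1,0,0,0.02,0,-1,0,0,0.045,0,-1,0,0,0.045,0,-1,0,0,0.04,0,-1,0,0,0.02,0,-1,0,0,0,0,-1,0,0,0,0])

```text
time: 58.28
position: [0.6076, -0.3069, 0.1706]
tool_rot: [0.65, 0.76, 0.0, 0.001]
ft_force: [0.2, 0.3, -1.4]
grip_width: 0.0078
grip_force: 45.0
```

```bash
python3 -c "
from h import *
plan([.6064,-.3067,.1015],99)"
```

```text
t 58.27 p [ 0.6076 -0.3069  0.1706] psi 98.95 q6 -0.79 | roll -0.0009 then tx,ty,tz [ 0.0003 -0.0012  0.0691] F [ 0.2  0.3 -1.4] M [ 0.01 -0.12 -0.03] w 0.0078 f 45.0
```

Emit:
arm_command(deltas=[-1,0.0005,-0.001,0.018,0,-1,0,0,0.016,0,-1,0,0,0.014,0,-1,0,0,0.01,0,-1,0,0,0.006,0,-1,0,0,0.003,0,-1,0,0,0.002,0,-1,0,0,0.001,0,-1,0,0,0,0])

```text
time: 59.4
position: [0.6064, -0.3065, 0.1011]
tool_rot: [0.649, 0.76, 0.0, 0.001]
ft_force: [-1.6, 0.2, 4.6]
grip_width: 0.0076
grip_force: 45.0
```

Contact with the floor. Release, rise, and swing clear for a final look.

Emit:
arm_command(deltas=[-0.3,0,0,0,0,-0.3,0,0,0,0,-0.3,0,0,0,0,-0.3,0,0,0,0,-0.3,0,0,-0.03,0,-0.3,0,0,-0.05,0,-0.3,0,0,-0.05,0,-0.3,0,0,-0.05,0,-0.3,-0.03,0,-0.04,0,-0.3,-0.05,0,0,0,-0.3,-0.03,-0.04,0,0,-0.3,0,0,0,0])

```text
time: 60.9
position: [0.5812, -0.4242, 0.319]
tool_rot: [0.651, 0.759, -0.001, -0.001]
ft_force: [0.2, 0.4, 0.5]
grip_width: 0.0302
grip_force: 0.0
```

Run:
```python
from fit import *
plan([.5,-.4,.34],99)
snap('wrist','w13');snap('scene','s13');W=cloud('w13');t=np.radians(9)
for s in ((.4346,-.3339),(.4919,-.3248),(.5491,-.3158),(.6064,-.3067)):
    dx,dy=W[...,0]-s[0],W[...,1]-s[1];X=dx*np.cos(t)+dy*np.sin(t);Y=-dx*np.sin(t)+dy*np.cos(t)
    m=(abs(X)<.02)&(abs(Y)<.07)&(W[...,2]>.1)&(W[...,2]<.16);k=np.polyfit(W[...,2][m],X[m],1);print('n',m.sum(),'x',np.median(X[m]).round(4),'Y',Y[m].min().round(3),Y[m].max().round(3),'top',np.percentile(W[...,2][m],99.5).round(4),'lean',k[0].round(3))
im=load('s13')['im'][110:310,180:440]; w=load('w13')['im']
cv2.imwrite('pics/m13.png',np.hstack([cv2.resize(w,(400,400)),cv2.resize(im,(400,400))])[:,:,::-1])
```

```text
t 60.90 p [ 0.5812 -0.4242  0.319 ] psi 98.72 q6 -0.94 | roll -0.0049 then tx,ty,tz [ 0.0366 -0.0764 -0.021 ] F [0.2 0.4 0.5] M [ 0.01 -0.12  0.01] w 0.0302 f 0.0
n 2048 x 0.0035 Y -0.059 0.057 top 0.1367 lean -0.094
n 1567 x 0.0028 Y -0.057 0.059 top 0.1368 lean -0.092
n 1127 x 0.0006 Y -0.056 0.058 top 0.1369 lean -0.05
n 1322 x -0.0014 Y -0.058 0.058 top 0.137 lean 0.077
```

View pics/m13.png

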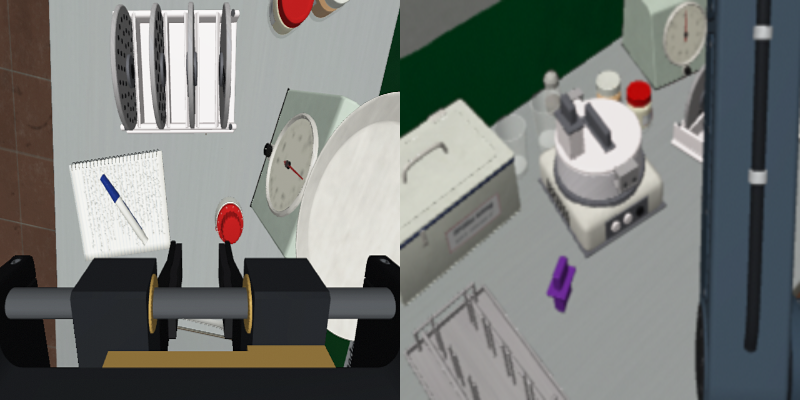

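The left half shows all four discs seated on edge, at columns 123, 158, 191 and 226, with tops even at 137 mm. The right half shows the lid locked with the pusher in its chute at (572,120), the drainer empty, and the purple look-alike untouched.

```bash
python3 -c "
from rig import order
print(order.hand_in())"
```

```text
the job is handed in; nothing more can be done
None
```

I handed the job in at about 61 s: the lid is turned home against its stops, the pusher then sits in the chute with its cap on the rim, all four discs stand seated in separate rack slots, and the glasses and jars were left alone; the hand-in gave no verdict.

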